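# Weigh two solder reels and fit the fuller one to the reel feeder

## Task

These two closed solder reels look alike but one holds more solder: stand one on each pan of the balance, let go and see which is heavier, then fit the heavier reel on the feeder's spindle, turning it until the drive pin drops into one of its slots and it sits flat, fully home, on the turntable. Leave the lighter reel standing on its pan. Handle the balance and the feeder gently, without forcing either, and leave the other things on the bench where they are.

Things in the scene. Friction and masses are not known exactly. Their poses are not given: they have to be found in the camera images.
- reel_a_center (a point): one closed solder reel standing upright: cylinder 56 mm across, 40 mm high, black flanges, paper sleeve, 0.13-0.26 kg. Point: its centre, 20 mm above the underside; z is its axis. Bore 15.2 mm, right through. Four drive slots in each face, centred on its own +x, +y, -x, -y directions: 13 to 23 mm from the axis, 0.42 rad wide, 9 mm deep
- reel_b_center (a point): the other solder reel, exactly like the first in look and size (56 mm across, 40 mm high; point at its centre, slots on its own +x, +y, -x, -y); only the weights differ, by 50 g or more, and either may be the heavier
- pan_left: the balance's left (+y) pan, a round steel dish, flat floor 76 mm across, rim 2.5 mm high and 89 mm across. Origin: centre of its floor, 106 mm above the bench when level, 12 mm higher or lower as the beam tips. It stays level and yields under a load till the beam stops. Delicate pivots: never load it with over 20 N. x, y: y lies along the beam
- pan_right: the balance's right (-y) pan, a round steel dish, flat floor 76 mm across, rim 2.5 mm high and 89 mm across. Origin: centre of its floor, 106 mm above the bench when level, 12 mm higher or lower as the beam tips. It stays level and yields under a load till the beam stops. Delicate pivots: never load it with over 20 N. y points along the beam to the left pan, 200 mm away
- balance_beam (a joint): tilt of the balance beam (rad): 0 level; positive when the right pan is the lower one, negative when the left pan is; stops at -0.12 and +0.12. A difference of 50 g tips it fully within about 2 s
- feeder_seat (a point): middle of the top face of the feeder's turntable (64 mm across), 52 mm above the bench. A seated reel rests on it, its centre 20 mm above. An upright drive pin on the turntable, 6 mm across, 7 mm tall, 18 mm from the axis, stands at a random angle that is not measured; a reel whose slots miss it stands 7 mm too high. Brake: the turntable turns only above 0.12 N m
- feeder_spindle_tip (a point): top of the upright spindle in the middle of the turntable, 34 mm above its face; 12 mm across, upper 10 mm tapered. The bearing is delicate: never press on the feeder with more than 25 N
- feeder: reel feeder, a low grey housing fixed to the bench, 130 x 124 mm and 42 mm high, the turntable in the middle of its top; origin on the bench under the spindle axis, x to its back
- usb_stick: memory stick, 18 x 54 x 8 mm; bystander
- screw_box: small flat cardboard box, 45 x 65 x 22 mm; bystander
- flux_can: small screw-top can, 48 mm across, 52 mm tall; bystander
- board_psu: circuit board on short feet, 55 x 86 x 19 mm; bystander
- thinner_jar: small dark jar, 44 mm across, 60 mm tall; bystander
- driver_yellow: screwdriver lying flat, 160 mm long; bystander
There are look-alikes about, which are no part of the job. Leave any orange look-alike of the part that bears reel_a_center alone.

How it is judged (in metres and radians):
On the way, in this order (a step that is already met when the one before it is completed fails the run):
1. one reel stands free on each pan and the beam has come to rest, fully tipped to the heavier one ((((horizontal distance between reel_b_center and pan_left below 0.022 m and z of reel_b_center in the frame of pan_left between 0.017 and 0.024 m) and (horizontal distance between reel_a_center and pan_right below 0.022 m and z of reel_a_center in the frame of pan_right between 0.017 and 0.024 m)) or ((horizontal distance between reel_a_center and pan_left below 0.022 m and z of reel_a_center in the frame of pan_left between 0.017 and 0.024 m) and (horizontal distance between reel_b_center and pan_right below 0.022 m and z of reel_b_center in the frame of pan_right between 0.017 and 0.024 m))) and (value of joint balance_beam below -0.08 rad or value of joint balance_beam above 0.08 rad) and velocity of joint balance_beam between -0.05 and 0.05 rad/s and contact force between the fingers and reel_b below 0.05 N and contact force between the fingers and reel_a below 0.05 N and contact force between the fingers and pan_left below 0.05 N and contact force between the fingers and pan_right below 0.05 N), for 0.2 s.
2. the reel on the lower pan, the heavier one, is gripped while the beam is still tipped to it (((contact force between the fingers and reel_b above 1 N and (horizontal distance between reel_b_center and pan_left below 0.022 m and z of reel_b_center in the frame of pan_left between 0.017 and 0.024 m) and (horizontal distance between reel_a_center and pan_right below 0.022 m and z of reel_a_center in the frame of pan_right between 0.017 and 0.024 m) and value of joint balance_beam below -0.05 rad) or (contact force between the fingers and reel_b above 1 N and (horizontal distance between reel_b_center and pan_right below 0.022 m and z of reel_b_center in the frame of pan_right between 0.017 and 0.024 m) and (horizontal distance between reel_a_center and pan_left below 0.022 m and z of reel_a_center in the frame of pan_left between 0.017 and 0.024 m) and value of joint balance_beam above 0.05 rad) or (contact force between the fingers and reel_a above 1 N and (horizontal distance between reel_a_center and pan_left below 0.022 m and z of reel_a_center in the frame of pan_left between 0.017 and 0.024 m) and (horizontal distance between reel_b_center and pan_right below 0.022 m and z of reel_b_center in the frame of pan_right between 0.017 and 0.024 m) and value of joint balance_beam below -0.05 rad) or (contact force between the fingers and reel_a above 1 N and (horizontal distance between reel_a_center and pan_right below 0.022 m and z of reel_a_center in the frame of pan_right between 0.017 and 0.024 m) and (horizontal distance between reel_b_center and pan_left below 0.022 m and z of reel_b_center in the frame of pan_left between 0.017 and 0.024 m) and value of joint balance_beam above 0.05 rad))), for 0.04 s.
At the end, for the whole second after the job is handed in: The heavier reel is on the spindle with the drive pin in a slot, flat on the turntable (within 1.8 mm of fully home, 4 mm of the axis); the lighter reel stands on one of the pans, within 22 mm of its middle; both are still and the beam is at rest (((horizontal distance between reel_b_center and feeder_seat below 0.004 m and z of reel_b_center in the frame of feeder_seat between 0.0175 and 0.0218 m and angle between reel_b_center's own z axis and vertical below 0.06 rad and ((horizontal distance between reel_a_center and pan_left below 0.022 m and z of reel_a_center in the frame of pan_left between 0.017 and 0.024 m) or (horizontal distance between reel_a_center and pan_right below 0.022 m and z of reel_a_center in the frame of pan_right between 0.017 and 0.024 m))) or (horizontal distance between reel_a_center and feeder_seat below 0.004 m and z of reel_a_center in the frame of feeder_seat between 0.0175 and 0.0218 m and angle between reel_a_center's own z axis and vertical below 0.06 rad and ((horizontal distance between reel_b_center and pan_left below 0.022 m and z of reel_b_center in the frame of pan_left between 0.017 and 0.024 m) or (horizontal distance between reel_b_center and pan_right below 0.022 m and z of reel_b_center in the frame of pan_right between 0.017 and 0.024 m)))) and linear speed of each of reel_a, reel_b below 0.02 m/s and velocity of joint balance_beam between -0.05 and 0.05 rad/s); the robot touches nothing.
It fails at once if a balance pan is loaded with more than 20 N (contact force between any of pan_left, pan_right and anything else above 20 N).
It fails at once if the feeder is pressed with more than 25 N (contact force between feeder and anything else above 25 N).
It fails at once if another thing on the bench is moved more than 20 mm (distance of any of usb_stick, screw_box, flux_can, board_psu, thinner_jar, driver_yellow from where it was at the start of the episode above 0.02 m).
It also fails if it takes over 72 s, if anything falls off the work surface, if the arm or the gripper's body presses on something with over 40 N, if the wrist force passes 120 N, or if a joint passes its speed limit or range.

## Robot

A 6-joint arm with a two-finger parallel gripper is mounted at the origin on a cart in front of the work surface, level with it; the furniture and walls round the work are solid. World frame = base frame: x ahead of the robot, y to its left, z up, the work surface at z = 0. Lengths are in mm, angles in rad, forces in N, time in s.
With the tool pointing down it reaches from about 350 to 725 mm from the base axis. Payload 6 kg.
Tool frame: the origin (TCP) lies midway between the tips of the shut fingers; the grasp point (between the pads) lies 19 mm behind it (robot.grasp_offset is the distance from the TCP to the grasp point, in mm); z points along the fingers, y is the line along which they close (so a half turn about z gives the same grasp; the last joint's range is limited). The gripper opens to 85 mm and grips with 20 to 120 N. Pads are 22 mm wide; open, the fingers measure 114 mm over their backs; the gripper's body (76 mm by 85 mm) begins 54 mm behind the grasp point. The pads swing forward as they close: fully open they stand 13 mm farther back than shut.
Start: joints at [1.438, 0.04, 0.085, 0, -1.615, -0.334], TCP at [269.99, 535.797, 231.261] pointing down, gripper open.
Joint ranges: [-2.56, 2.56], [-1.29, 2.01], [-1.08, 1.49], [-3.29, 1.98], [-2.81, -0.18], [-2.99, 2.99]. Speed limits (rad/s): [2.57, 2.57, 3.01, 3.14, 3.14, 3.14].

## Interface

Orientations are given as a unit quaternion [w, x, y, z].
In Python, from plant import robot gives the robot as it stands.
- The arm moves only by the tool arm_command, never from a script. Its argument "series" is one flat list of numbers, 7 for each row, row after row: the shift along the world's x, y, z in cm, then the turn, a rotation vector about the world's x, y, z in rad, then the finger opening in cm, from 0 to 8.54. In form: [x, y, z, ax, ay, az, grip, x, y, z, ax, ay, az, grip, ...]. A call has 1 to 12 rows; each row shifts and turns the commanded pose from where the row before left it; what a row does not reach is not made up. A row lasts 1/10 s, in which the tool goes at most 50 mm and 8.59 degrees, less where a joint would pass 70% of its speed; a pose out of reach is approached as far as the arm can. A call is refused whole if a number of a shift passes 5 or a number of a turn 0.15, either way. A call with a gripper value outside its range is refused whole. The fingers move at their own pace and stop on an object; "newtons" is the grip in N (left out, the last holds). Time passes only in rows, so rows that do not move let the fingers close. It gives the time, the measured TCP pose, the force, the opening and the grip force at its end, in the units of the state.
- robot.sense(): the state, without advancing time (a new reading comes with each control period).
- robot.grab_frame(name): name is "scene" or "top"; returns the picture (384x512x3 uint8, blue, green, red); there is no depth.
- robot.camera_params(name): a dict with "intrinsics" (3x3 intrinsics, pixels), "dist" ([k1, k2, p1, p2, k3] as OpenCV has them; the pictures are not rectified), "R" (3x3) and "t" (3): a world point X has camera coordinates R X + t. Camera axes: x right, y down, z forward; pixel columns grow to the right and rows downward; lengths in mm; the calibration is good to about 2 mm. A picture is of the moment at which its call begins. camera_params takes no time and is no camera call.
- robot.finish_job(): hands the job in; it is judged then, once.
The state is a dict: "time": time; "joint_pos": joint angles; "joint_vel": joint speeds; "joint_efforts": joint torques, N m; "position": TCP position; "eef_rot": TCP orientation; "wrist_force": force on the tool from outside, world axes, zero at the start; "wrist_torque": the same for the moment, N m; "gripper_width": finger opening in mm; "gripper_force": force on a finger pad.
Only numpy, scipy, OpenCV 4.12 (cv2) and the standard library are available. Lean on these libraries where they do the work, as an engineer would, in place of code of your own. Each camera call takes 0.05 s, during which the arm holds its last target. There are 200 camera calls.

## Working session

There is one attempt and no reset: what is moved stays moved. The work goes in short steps, Python scripts to look and compute and a tool call to move; the robot and the scene stay as the last step left them, time stands still between calls to the robot, and variables do not carry over. Pictures are saved under pics/ and viewed, at most 10 in all, crops included, and the job is handed in when it is done.

Besides the shell and the picture viewer there is one more tool, called as a command line: name --argument value ..., lists and objects as JSON in quotes. arm_command: Moves the arm, as the interface text tells. Its arguments: {"type":"object","properties":{"series":{"type":"array"},"newtons":{"type":"number"}},"required":["series"]}

```bash
mkdir -p pics; ls; python3 - <<'E'
from plant import robot
import cv2,numpy as np
for n in("scene","top"):
    im=robot.grab_frame(n); cv2.imwrite(f"pics/{n}0.png",im)
    p=robot.camera_params(n); print(n,np.round(p["intrinsics"],1).tolist(),np.round(p["dist"],3),np.round(p["R"],3).tolist(),np.round(p["t"],1), np.round(-np.array(p["R"]).T@p["t"]))
a=cv2.imread("pics/scene0.png")
b=cv2.imread("pics/top0.png")
cv2.imwrite("pics/s0.png",cv2.resize(a,(800,600),interpolation=3));cv2.imwrite("pics/t0.png",cv2.resize(b,(800,600),interpolation=3))
s=robot.sense();print(s)
E
```

```text
pics
scene [[355.9, 0.0, 258.5], [0.0, 355.9, 193.7], [0.0, 0.0, 1.0]] [0.023 0.    0.    0.    0.   ] [[-0.84, -0.543, 0.009], [-0.43, 0.655, -0.621], [0.331, -0.526, -0.783]] [411.8 318.3 778.3] [225. 424. 804.]
top [[392.5, 0.0, 260.2], [0.0, 392.5, 193.4], [0.0, 0.0, 1.0]] [-0.049  0.     0.     0.     0.   ] [[-0.017, -1.0, 0.0], [-0.988, 0.017, -0.151], [0.151, -0.003, -0.988]] [ -51.7  507.8 1309.8] [ 303.  -56. 1372.]
{'time': 0.1, 'joint_pos': array([ 1.43769650e+00,  4.07330264e-02,  8.39200438e-02, -4.24139930e-04,
       -1.61548217e+00, -3.33695099e-01]), 'joint_vel': array([ 0.00046739,  0.00063103,  0.00050962,  0.00245397, -0.00048041,
        0.00010961]), 'joint_efforts': array([-5.16680855e-03, -3.69345903e+01,  3.48282301e+01,  6.95195496e+00,
       -4.54873792e-03,  2.31183819e-07]), 'position': array([269.81544777, 535.58495241, 230.39136748]), 'eef_rot': array([ 7.66858933e-04,  9.72888091e-01, -2.31275064e-01, -1.35762342e-04]), 'wrist_force': array([ 0.16790035, -0.70937325, -0.75381053]), 'wrist_torque': array([-0.07446893,  0.00460017,  0.0587542 ]), 'gripper_force': 0.0, 'gripper_width': 85.54633136362699}
```

View pics/t0.png

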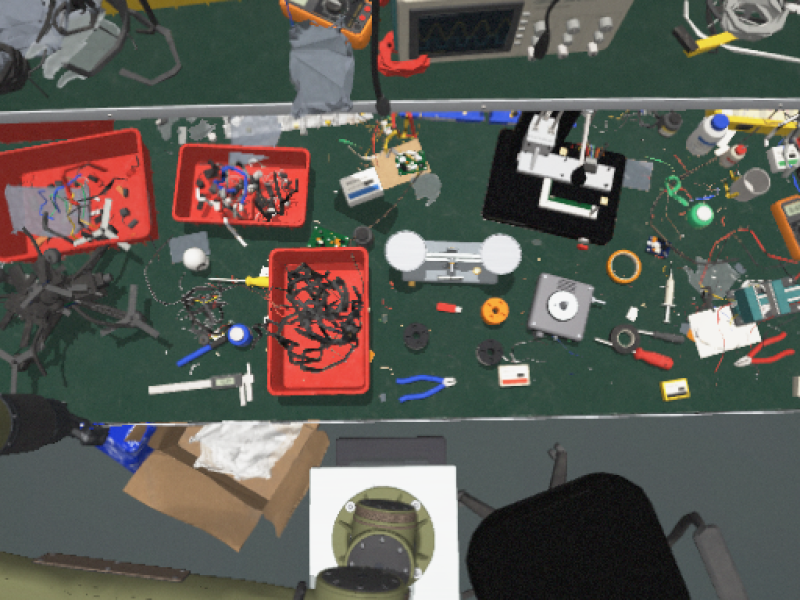

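View pics/s0.png

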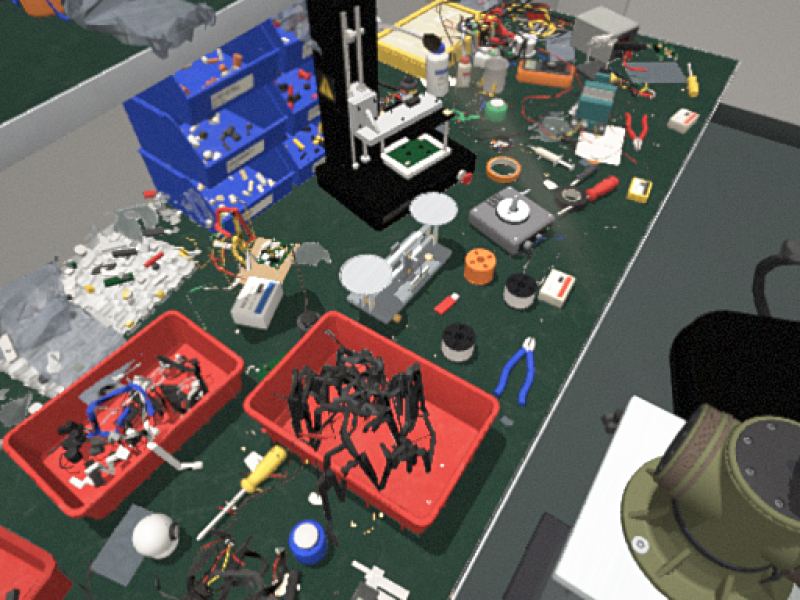

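The top view (800x600) shows these candidates for a reel:
- Black reel at (416,337).
- Black reel at (490,352).
- Orange look-alike at (495,311), to be left alone.
- Dark tape ring at (625,338).
- Dark jar or disc at (363,235).

By the description I choose the two black ones with paper sleeves. In the scene view they are at (458,342) and (520,290).

```bash
cat > h.py <<'E'
import cv2,numpy as np
from plant import robot
def ray(n,uv):
    p=robot.camera_params(n); R=np.array(p["R"]);t=np.array(p["t"])
    q=cv2.undistortPoints(np.array([[uv]],float),np.array(p["intrinsics"]),np.array(p["dist"]))[0,0]
    return -R.T@t, R.T@np.r_[q,1]
def onz(n,uv,z):
    c,d=ray(n,uv); return c+d*(z-c[2])/d[2]
def proj(n,X):
    p=robot.camera_params(n)
    return cv2.projectPoints(np.array([X],float),cv2.Rodrigues(np.array(p["R"]))[0],np.array(p["t"],float),np.array(p["intrinsics"]),np.array(p["dist"]))[0][0,0]
def crop(n,im,c,h,s):
    x,y=int(c[0]),int(c[1]); return cv2.resize(im[y-h:y+h,x-h:x+h],None,fx=s,fy=s,interpolation=cv2.INTER_CUBIC)
E
python3 - <<'E'
from h import *
for nm,uv,z in [("r1",(416,337),40),("r2",(490,352),40),("orange",(495,311),40),("feed",(562,305),86),("panL",(405,252),106),("panR",(502,254),106)]:
    print(nm,np.round(onz("top",np.array(uv)*.64,z)))
for nm,uv,z in [("r1",(459,333),40),("r2",(520,281),40),("panL",(366,273),106),("panR",(433,209),106),("feedtip",(512,197),86)]:
    print("scene",nm,np.round(onz("scene",np.array(uv)*.64,z)))
t=cv2.imread("pics/top0.png");s=cv2.imread("pics/scene0.png")
A=cv2.resize(t[135:255,235:395],(800,600),interpolation=2)
cv2.imwrite("pics/c1.png",A)
cv2.imwrite("pics/c2.png",cv2.resize(s[112:238,205:373],(800,600),interpolation=2))
E
```

```text
r1 [430. -80.  40.]
r2 [ 394. -240.   40.]
orange [ 484. -254.   40.]
feed [ 488. -391.   86.]
panL [604. -59. 106.]
panR [ 596. -264.  106.]
scene r1 [435. -85.  40.]
scene r2 [ 399. -246.   40.]
scene panL [607. -63. 106.]
scene panR [ 595. -259.  106.]
scene feedtip [ 495. -393.   86.]
```

View pics/c1.png

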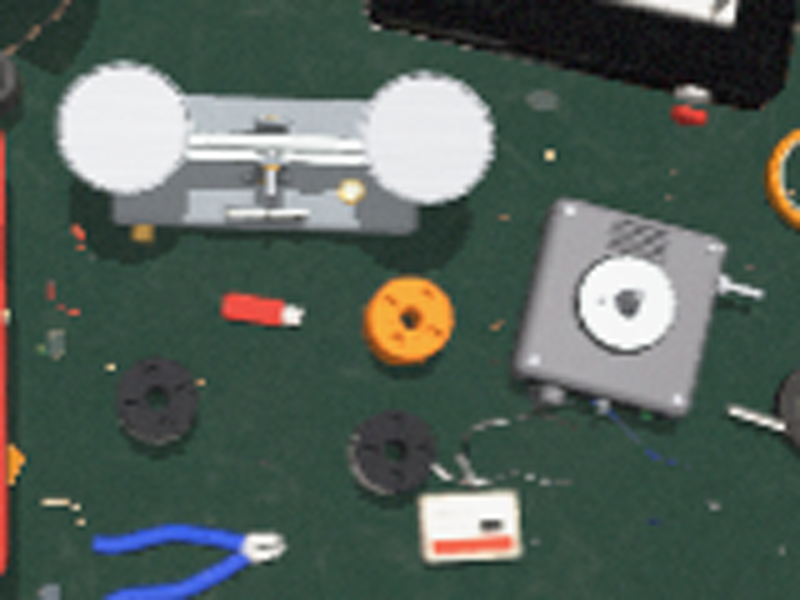

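View pics/c2.png

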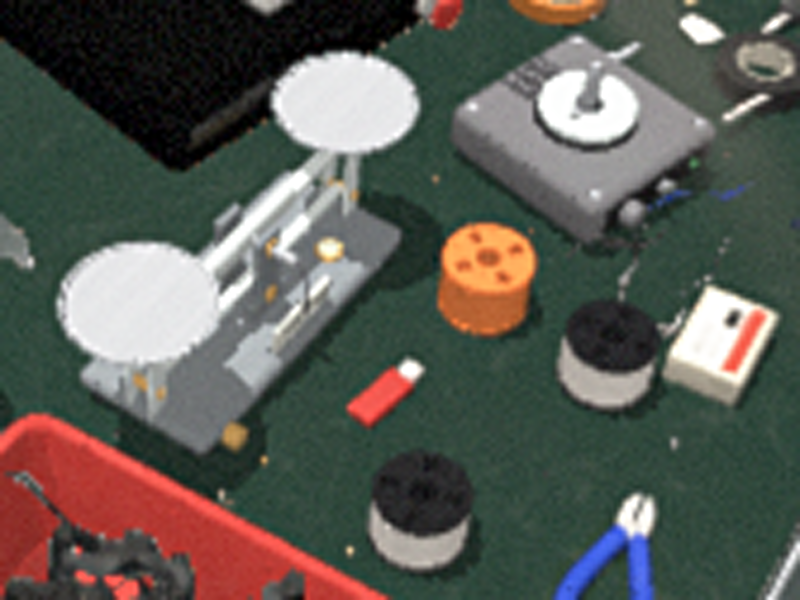

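The crop confirms two black reels with paper sleeves, at crop (157,398) and (395,450). The orange look-alike is at (410,320), and the turntable is at (627,302) with a spot at (600,300) that may be the pin. Next I'll take finer centres with masks.

```bash
cat >> h.py <<'E'
def blob(im,c,h,kind,thr):
    """ellipse centre of blob near pixel c: kind 'dark' or 'bright'"""
    x,y=int(c[0]),int(c[1]); w=im[y-h:y+h,x-h:x+h].astype(int)
    w=cv2.resize(w.astype(np.uint8),None,fx=4,fy=4,interpolation=cv2.INTER_CUBIC).astype(int)
    m=((w.max(2)<thr)&(w[...,1]-w[...,2]<10)) if kind=='dark' else (w.min(2)>thr)
    m=cv2.morphologyEx(m.astype(np.uint8),cv2.MORPH_OPEN,np.ones((9,9),np.uint8))
    cs,_=cv2.findContours(m,cv2.RETR_EXTERNAL,cv2.CHAIN_APPROX_NONE)
    k=max(cs,key=cv2.contourArea); e=cv2.fitEllipse(cv2.convexHull(k))
    return (np.array(e[0])+.5)/4-.5+[x-h,y-h], np.array(e[1])/4
def tri(a,b):
    c1,d1=ray("top",a);c2,d2=ray("scene",b)
    s=np.linalg.lstsq(np.c_[d1,-d2],c2-c1,rcond=None)[0]
    return (c1+d1*s[0]+c2+d2*s[1])/2
E
python3 - <<'E'
from h import *
I={n:cv2.imread(f"pics/{n}0.png") for n in("top","scene")}
for nm,X,h,k,thr in [("r1",(432,-82,40),18,'dark',75),("r2",(396,-243,40),18,'dark',75),("panL",(605,-61,106),28,'bright',170),("panR",(596,-262,106),28,'bright',170),("table",(490,-391,52),18,'bright',190)]:
    px={}
    for n in I:
        px[n],ax=blob(I[n],proj(n,X),h,k,thr); print(nm,n,np.round(px[n],1),np.round(ax,1),np.round(onz(n,px[n],X[2]),1))
    print("  tri",np.round(tri(px["top"],px["scene"]),1))
# turntable pin candidates
print("pin",np.round(onz("top",(235+600/5,135+300/5),59),1),np.round(onz("scene",(205+575*.21,112+115*.21),59),1))
print("spindle tip scene",np.round(onz("scene",(205+597*.21,112+66*.21),86),1),"top",np.round(onz("top",(235+628/5,135+298/5),86),1))
t=crop("top",I["top"],proj("top",(490,-391,52)),18,11);s=crop("scene",I["scene"],proj("scene",(490,-391,52)),18,11)
a=[crop("top",I["top"],proj("top",x),10,18) for x in((432,-82,40),(396,-243,40))]
b=[cv2.convertScaleAbs(cv2.resize(i,(300,300)),alpha=2.5) for i in a]
cv2.imwrite("pics/c3.png",np.hstack([np.vstack([cv2.resize(t,(300,300)),b[0]]),np.vstack([cv2.resize(s,(300,300)),b[1]])]))
E
```

```text
r1 top [266.  214.4] [16.4 16.6] [434.2 -78.7  40. ]
r1 scene [293.3 215.1] [17.5 21.4] [433.  -78.4  40. ]
  tri [433.7 -78.9  39.2]
r2 top [313.7 224.7] [15.7 16.6] [ 396.4 -240.1   40. ]
r2 scene [333.3 182.1] [14.8 19.9] [ 394.3 -239.    40. ]
  tri [ 395.6 -240.5   38.1]
panL top [266.3 160.3] [26.6 42.6] [607.2 -82.2 106. ]
panL scene [239.2 169.6] [30.5 55.6] [606.7 -84.5 106. ]
  tri [606.  -82.4 108.5]
panR top [312.  161.9] [26.4 44.4] [ 599.3 -233.4  106. ]
panR scene [277.  133.4] [21.4 30. ] [ 596.  -260.4  106. ]
  tri [ 586.8 -231.1  134.8]
table top [360.1 195. ] [18.1 19.3] [ 493.7 -400.9   52. ]
table scene [328.  133.6] [14.9 20.9] [ 491.3 -400.3   52. ]
  tri [ 492.8 -401.5   50.8]
pin [ 493.  -381.6   59. ] [ 489.6 -378.2   59. ]
spindle tip scene [ 488.6 -398.1   86. ] top [ 490.1 -393.7   86. ]
```

View pics/c3.png

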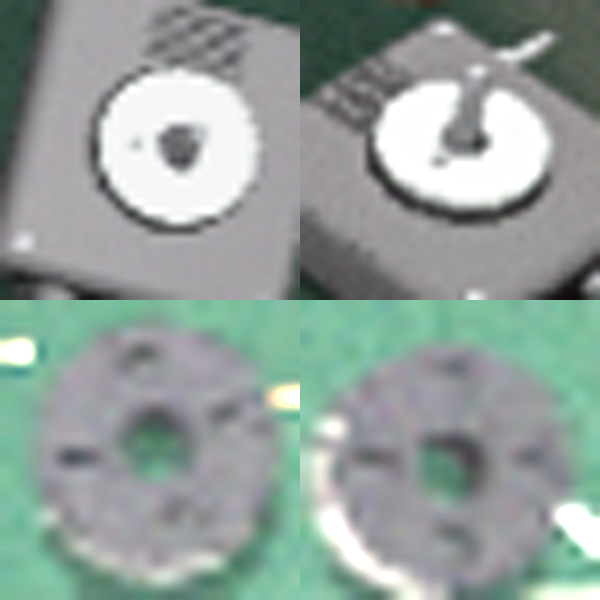

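Top-left and top-right in this view show the turntable with the pin left of the spindle, at (137,145) in the top view, so it lies towards +y. Bottom row: r1's slots are turned about +0.26 rad and r2's about 0. Next I'll refine the pan centres.

```bash
sed -i 's/def blob(im,c,h,kind,thr):/def blob(im,c,h,kind,thr,ks=9):/; s/np.ones((9,9),np.uint8)/cv2.getStructuringElement(cv2.MORPH_ELLIPSE,(ks,ks))/' h.py
python3 - <<'E'
from h import *
I={n:cv2.imread(f"pics/{n}0.png") for n in("top","scene")}
for nm,X in [("panL",(605,-61,108)),("panR",(596,-262,108))]:
    px={}
    for n in I:
        px[n],ax=blob(I[n],proj(n,X),26,'bright',170,61 if n=="top" else 49); print(nm,n,np.round(ax,1),np.round(onz(n,px[n],108),1))
    print("  tri",np.round(tri(px["top"],px["scene"]),1))
E
```

```text
panL top [24.9 26.2] [606.7 -59.9 108. ]
panL scene [25.9 33.4] [604.3 -59.6 108. ]
  tri [606.  -60.3 106.7]
panR top [24.7 26.7] [ 597.  -257.5  108. ]
panR scene [20.8 29.4] [ 594.5 -259.1  108. ]
  tri [ 595.4 -257.7  109.2]
```

arm_command --series '[1.2,-4.8,0,0,0,0.05,8.5,1.2,-4.8,0,0,0,0.05,8.5,1.2,-4.8,0,0,0,0.05,8.5,1.2,-4.8,0,0,0,0.05,8.5,1.2,-4.8,0,0,0,0.05,8.5,1.2,-4.8,0,0,0,0.05,8.5,1.2,-4.8,0,0,0,0.05,8.5,1.2,-4.8,0,0,0,0.05,8.5,1.2,-4.8,0,0,0,0.05,8.5,1.2,-4.8,0,0,0,0.017,8.5,1.2,-4.8,0,0,0,0,8.5,1.2,-4.8,0,0,0,0,8.5]' --newtons 20

```text
time: 1.3
position: [413.8, -42.2, 231.3]
eef_rot: [-0.0, 1.0, 0.0, 0.0]
wrist_force: [1.6, 0.8, -0.3]
gripper_width: 84.8
gripper_force: 0.0
```

arm_command --series '[1.0,-1.9,-4,0,0,0,8.5,0.97,-1.95,-4,0,0,0,8.5,0,0,-4,0,0,0,8.5,0,0,-4,0,0,0,8.5,0,0,-3,0,0,0,8.5,0,0,-2,0,0,0,8.5,0,0,-1.1,0,0,0,8.5,0,0,0,0,0,0,8.5,0,0,0,0,0,0,5,0,0,0,0,0,0,5,0,0,0,0,0,0,5,0,0,0,0,0,0,5]' --newtons 30

```text
time: 2.5
position: [434.8, -78.5, 11.9]
eef_rot: [-0.0, 1.0, 0.0, 0.001]
wrist_force: [-0.7, 1.2, 6.0]
gripper_width: 55.3
gripper_force: 32.8
```

arm_command --series '[0,0,1,0,0,0,5,0,0,3,0,0,0,5,0,0,4,0,0,0,5,0,0,4,0,0,0,5,2,0,2,0,0,0,5,4,0.5,0,0,0,0,5,4,0.5,0,0,0,0,5,4,0.5,0,0,0,0,5,2,0.3,0,0,0,0,5,1,0,0,0,0,0,5,0,0,0,0,0,0,5,0,0,0,0,0,0,5]'

```text
time: 3.7
position: [603.0, -60.9, 150.2]
eef_rot: [0.0, 1.0, 0.0, -0.0]
wrist_force: [0.3, 0.2, -2.5]
gripper_width: 55.5
gripper_force: 32.8
```

```bash
cat > look.py <<'E'
import sys
from h import *
# look.py tag x y z half : side-by-side crop of both views, saved
tag=sys.argv[1]; X=tuple(map(float,sys.argv[2:5])); h=int(sys.argv[5])
o=[]
for n in("top","scene"):
    im=robot.grab_frame(n); cv2.imwrite(f"pics/{n}_{tag}.png",im)
    o.append(cv2.resize(crop(n,im,proj(n,X),h,4),(400,400)))
cv2.imwrite(f"pics/v_{tag}.png",np.hstack(o))
s=robot.sense(); print(np.round(s["position"],1),np.round(s["wrist_force"],2),s["gripper_width"],s["time"])
E
python3 look.py p1 605 -60 130 40
```

```text
[603.  -60.8 150.8] [-0.14  0.44 -2.09] 54.98241895491973 3.8
```

View pics/v_p1.png

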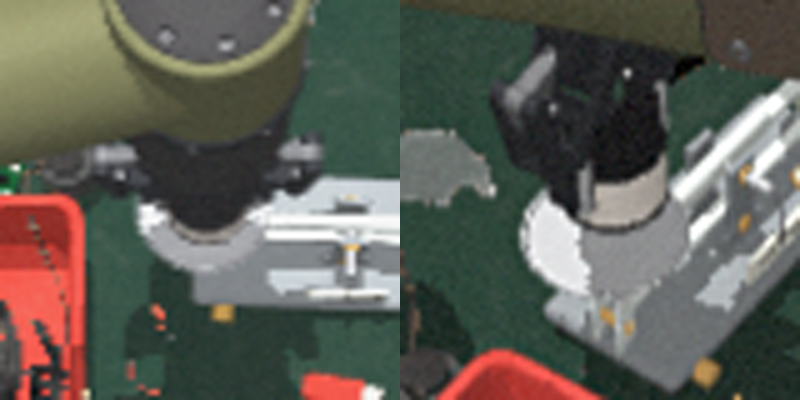

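The reel is held over the left pan, with its bottom about 33 mm above the floor. I'll lower it now.

arm_command --series '[0.25,0.1,-1,0,0,0,5,0,0,-1,0,0,0,5,0,0,-0.6,0,0,0,5,0,0,-0.3,0,0,0,5,0,0,-0.2,0,0,0,5,0,0,-0.2,0,0,0,5,0,0,-0.2,0,0,0,5,0,0,0,0,0,0,5]'

```text
time: 4.6
position: [606.2, -59.7, 115.1]
eef_rot: [0.0, 1.0, 0.0, -0.0]
wrist_force: [-0.2, 0.2, -2.5]
gripper_width: 55.2
gripper_force: 32.9
```

arm_command --series '[0,0,-0.2,0,0,0,5,0,0,-0.2,0,0,0,5,0,0,-0.2,0,0,0,5,0,0,-0.1,0,0,0,5,0,0,0,0,0,0,5]'

```text
time: 5.1
position: [606.0, -59.6, 107.9]
eef_rot: [-0.0, 1.0, 0.0, -0.0]
wrist_force: [0.0, 0.4, -2.3]
gripper_width: 54.9
gripper_force: 32.9
```

```bash
python3 look.py p2 605 -60 115 40
```

```text
[606.1 -59.6 108.1] [-0.41 -0.5  -2.19] 55.16431478126456 5.2
```

View pics/v_p2.png

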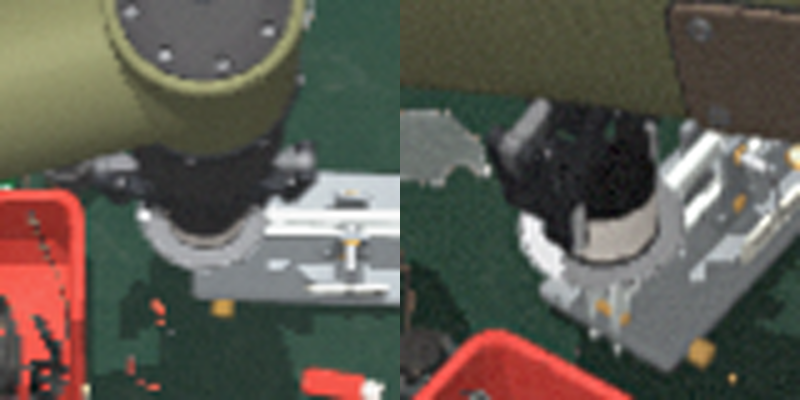

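The reel stands centred in the pan, and the pan appears to be going down with it. I'll continue gently to the stop.

arm_command --series '[0,0,-0.1,0,0,0,5,0,0,-0.1,0,0,0,5,0,0,0,0,0,0,5]'

```text
time: 5.5
position: [606.1, -59.7, 106.1]
eef_rot: [0.0, 1.0, 0.0, -0.0]
wrist_force: [-0.4, 0.2, -2.1]
gripper_width: 54.8
gripper_force: 32.9
```

arm_command --series '[0,0,-0.1,0,0,0,5,0,0,0,0,0,0,5,0,0,-0.1,0,0,0,5,0,0,0,0,0,0,5]'

```text
time: 5.9
position: [606.4, -59.8, 105.8]
eef_rot: [0.0, 1.0, 0.0, 0.001]
wrist_force: [-4.6, 0.6, 5.7]
gripper_width: 54.9
gripper_force: 33.6
```

arm_command --series '[0,0,0.1,0,0,0,5,0,0,0,0,0,0,6.5,0,0,0,0,0,0,8.5,0,0,0,0,0,0,8.5,0,0,0,0,0,0,8.5,0,0,1,0,0,0,8.5,0,0,3,0,0,0,8.5,0,0,4,0,0,0,8.5,-4,0,2,0,0,0,8.5,-4,-3,1,0,0,0,8.5,-4,-4,0,0,0,0,8.5,-4,-4,0,0,0,0,8.5]'

```text
time: 7.1
position: [455.1, -160.5, 216.6]
eef_rot: [0.0, 1.0, 0.001, 0.001]
wrist_force: [0.5, -1.2, 0.2]
gripper_width: 84.9
gripper_force: 0.0
```

```bash
python3 look.py p3 590 -150 115 55; python3 - <<'E'
from h import *
for n in("top","scene"):
    im=cv2.imread(f"pics/{n}_p3.png")
    print(n)
    for nm,X in(("reel1",(606,-60,134)),("r2",(395.5,-240,40))):
        try:
            c,a=blob(im,proj(n,X),18,'dark',75); print(nm,np.round(onz(n,c,X[2]),1),np.round(a,1))
        except Exception as e: print(nm,e)
E
```

```text
[ 453.8 -162.7  217.7] [ 1.14 -0.26 -0.08] 84.7273963848772 7.2
top
reel1 [610.2 -58.9 134. ] [ 4.8 14.9]
r2 [ 396.4 -239.6   40. ] [15.7 16.7]
scene
reel1 [604.5 -59.5 134. ] [16.6 21.2]
r2 [ 394.2 -239.1   40. ] [14.7 19.8]
```

View pics/v_p3.png

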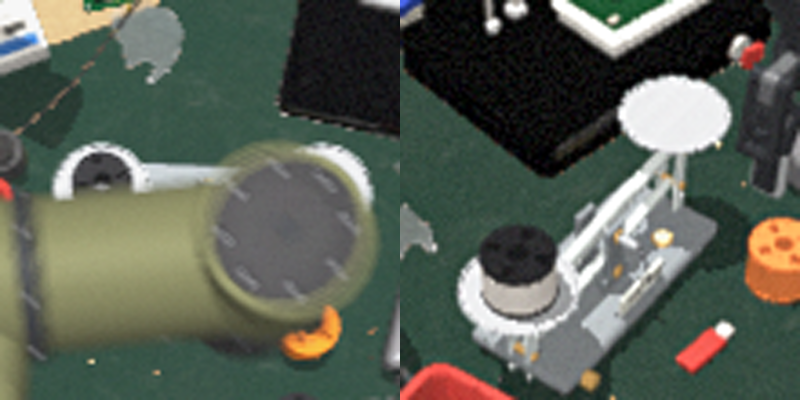

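Reel 1 stands on the lowered left pan. The right pan is up and free. Now to r2.

arm_command --series '[-2.9,-3.9,-4,0,0,0,8.5,-2.95,-3.85,-4,0,0,0,8.5,0,0,-4,0,0,0,8.5,0,0,-4,0,0,0,8.5,0,0,-2.5,0,0,0,8.5,0,0,-1.5,0,0,0,8.5,0,0,-0.6,0,0,0,8.5,0,0,0,0,0,0,8.5,0,0,0,0,0,0,5,0,0,0,0,0,0,5,0,0,0,0,0,0,5,0,0,0,0,0,0,5]' --newtons 30

```text
time: 8.4
position: [415.5, -227.3, 35.6]
eef_rot: [0.007, 1.0, 0.001, 0.007]
wrist_force: [-0.4, -14.6, 26.0]
gripper_width: 49.7
gripper_force: 12.7
```

arm_command --series '[0,0,0,0,0,0,8.5,0,0,0.5,0,0,0,8.5,0,0,1,0,0,0,8.5,0,0,3,0,0,0,8.5,4,3,3,0,0,0,8.5,4,4,3,0,0,0,8.5,0,0,0,0,0,0,8.5]'

```text
time: 9.1
position: [479.1, -162.2, 123.6]
eef_rot: [0.0, 1.0, 0.002, 0.003]
wrist_force: [-0.4, -0.6, -0.2]
gripper_width: 84.8
gripper_force: 0.0
```

```bash
python3 look.py p4 395 -240 40 35; python3 - <<'E'
from h import *
px={}
for n in("top","scene"):
    im=cv2.imread(f"pics/{n}_p4.png")
    px[n],a=blob(im,proj(n,(395,-240,40)),18,'dark',75); print(n,np.round(onz(n,px[n],40),1),np.round(a,1))
print(tri(px["top"],px["scene"]))
E
```

```text
[ 475.7 -163.6  120. ] [-0.31  0.32 -0.35] 85.03977085259042 9.2
top [ 397.4 -231.6   40. ] [15.6 17. ]
scene [ 395.3 -231.6   40. ] [15.3 19.9]
[ 396.42366914 -231.87761229   39.43340273]
```

View pics/v_p4.png

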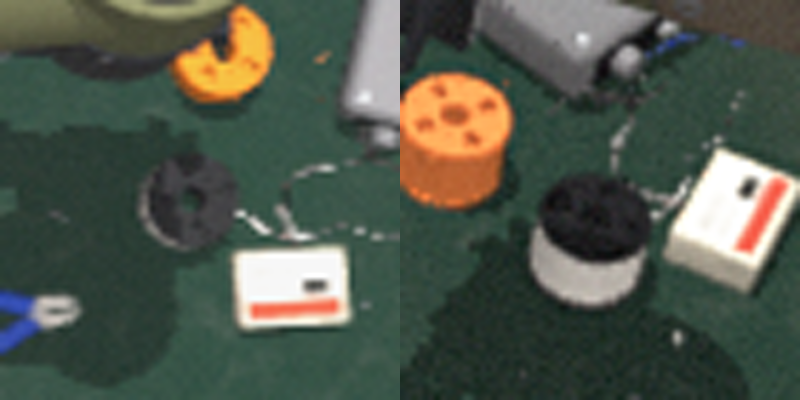

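r2 is still upright, shifted about 8 mm to (396,-232). The previous descent was cut short by the speed limits, so I'll go in smaller steps and check the position.

arm_command --series '[-2,-1.7,0,0,0,0,8.5,-2,-1.7,0,0,0,0,8.5,-2,-1.7,0,0,0,0,8.5,-2,-1.7,0,0,0,0,8.5,0,0,0,0,0,0,8.5,0,0,0,0,0,0,8.5]'

```text
time: 9.8
position: [394.3, -233.0, 119.2]
eef_rot: [-0.0, 1.0, -0.001, -0.0]
wrist_force: [0.4, 0.3, 0.1]
gripper_width: 84.9
gripper_force: 0.0
```

arm_command --series '[0.2,0.1,-2,0,0,0,8.5,0,0,-2,0,0,0,8.5,0,0,-2,0,0,0,8.5,0,0,-2,0,0,0,8.5,0,0,-1.5,0,0,0,8.5,0,0,-0.8,0,0,0,8.5,0,0,-0.6,0,0,0,8.5,0,0,0,0,0,0,8.5,0,0,0,0,0,0,8.5]'

```text
time: 10.7
position: [397.7, -231.6, 11.3]
eef_rot: [0.0, 1.0, 0.0, 0.0]
wrist_force: [0.3, 0.1, 0.9]
gripper_width: 85.2
gripper_force: 0.0
```

arm_command --series '[0,0,0,0,0,0,5,0,0,0,0,0,0,5,0,0,0,0,0,0,5,0,0,0,0,0,0,5,0,0,1,0,0,0,5,0,0,2.5,0,0,0,5,0,0,3,0,0,0,5,0,0,3,0,0,0,5,0,0,3,0,0,0,5,0,0,2,0,0,0,5,0,0,0,0,0,0,5]'

```text
time: 11.8
position: [398.4, -232.0, 159.2]
eef_rot: [0.001, 1.0, 0.0, 0.003]
wrist_force: [0.4, 0.2, -1.8]
gripper_width: 54.8
gripper_force: 32.4
```

arm_command --series '[3,-0.4,0,0,0,0,5,3,-0.4,0,0,0,0,5,3,-0.4,0,0,0,0,5,3,-0.4,0,0,0,0,5,3,-0.4,0,0,0,0,5,3,-0.4,0,0,0,0,5,1.8,-0.25,0,0,0,0,5,0,0,0,0,0,0,5,0,0,0,0,0,0,5]'

```text
time: 12.7
position: [594.7, -257.7, 153.8]
eef_rot: [-0.0, 1.0, 0.0, -0.001]
wrist_force: [-0.9, 0.1, -1.6]
gripper_width: 55.2
gripper_force: 32.4
```

arm_command --series '[0.1,-0.1,-0.8,0,0,0,5,0,0,-0.7,0,0,0,5,0,0,-0.3,0,0,0,5,0,0,-0.2,0,0,0,5,0,0,0,0,0,0,5]'

```text
time: 13.2
position: [596.0, -259.0, 135.4]
eef_rot: [0.0, 1.0, 0.0, -0.0]
wrist_force: [0.3, 0.3, -1.9]
gripper_width: 54.8
gripper_force: 32.4
```

arm_command --series '[0,0,-0.1,0,0,0,5,0,0,0,0,0,0,5,0,0,-0.1,0,0,0,5,0,0,0,0,0,0,5]'

```text
time: 13.6
position: [596.3, -258.9, 133.6]
eef_rot: [0.0, 1.0, 0.0, 0.0]
wrist_force: [-0.2, 0.3, -1.5]
gripper_width: 55.0
gripper_force: 32.4
```

arm_command --series '[0,0,-0.1,0,0,0,5,0,0,0,0,0,0,5,0,0,-0.1,0,0,0,5,0,0,0,0,0,0,5]'

```text
time: 14.0
position: [596.2, -259.0, 131.4]
eef_rot: [-0.0, 1.0, 0.0, -0.0]
wrist_force: [0.3, -0.3, -0.9]
gripper_width: 55.3
gripper_force: 32.4
```

arm_command --series '[0,0,-0.1,0,0,0,5,0,0,0,0,0,0,5,0,0,0,0,0,0,5]'

```text
time: 14.3
position: [596.3, -259.0, 130.6]
eef_rot: [0.0, 1.0, 0.0, -0.0]
wrist_force: [-0.1, 0.7, -1.7]
gripper_width: 54.7
gripper_force: 32.4
```

arm_command --series '[0,0,-0.1,0,0,0,5,0,0,0,0,0,0,5,0,0,0,0,0,0,5]'

```text
time: 14.6
position: [596.3, -259.0, 129.6]
eef_rot: [0.0, 1.0, 0.0, -0.0]
wrist_force: [0.5, 0.1, -1.6]
gripper_width: 54.7
gripper_force: 32.4
```

arm_command --series '[0,0,-0.1,0,0,0,5,0,0,0,0,0,0,5,0,0,0,0,0,0,5]'

```text
time: 14.9
position: [596.3, -259.0, 129.0]
eef_rot: [0.0, 1.0, 0.0, 0.0]
wrist_force: [0.2, 0.5, 0.8]
gripper_width: 55.2
gripper_force: 32.6
```

arm_command --series '[0,0,0,0,0,0,6,0,0,0,0,0,0,8.5,0,0,0,0,0,0,8.5,0,0,0,0,0,0,8.5,0,0,1,0,0,0,8.5,0,0,3,0,0,0,8.5,0,0,4,0,0,0,8.5,-3,1,1,0,0,0,8.5,-4,2,0,0,0,0,8.5,-4,3,0,0,0,0,8.5,-4,3,0,0,0,0,8.5]'

```text
time: 16.0
position: [444.8, -168.6, 219.2]
eef_rot: [0.0, 1.0, -0.0, 0.0]
wrist_force: [-0.1, 1.4, 1.6]
gripper_width: 84.7
gripper_force: 0.0
```

arm_command --series '[0,0,0,0,0,0,8.5,0,0,0,0,0,0,8.5,0,0,0,0,0,0,8.5,0,0,0,0,0,0,8.5,0,0,0,0,0,0,8.5,0,0,0,0,0,0,8.5,0,0,0,0,0,0,8.5,0,0,0,0,0,0,8.5]'

```text
time: 16.8
position: [446.4, -169.1, 218.4]
eef_rot: [0.0, 1.0, -0.0, -0.0]
wrist_force: [-0.2, -1.1, 0.4]
gripper_width: 84.8
gripper_force: 0.0
```

```bash
python3 look.py p5 590 -150 115 55; python3 - <<'E'
from h import *
for nm,x,y in(("L",606,-60),("R",596,-258)):
    for z in (134,158):
        for n in("top","scene"):
            im=cv2.imread(f"pics/{n}_p5.png")
            try:
                c,a=blob(im,proj(n,(x,y,z)),18,'dark',75); print(nm,n,z,np.round(onz(n,c,z),1),np.round(a,1))
            except Exception as e: print(nm,n,"x")
E
```

```text
[ 446.3 -169.   218.6] [ 0.24 -0.21  0.4 ] 84.77422501993982 16.9
L top 134 [608.7 -60.3 134. ] [ 6.2 15.6]
L scene 134 [604.5 -59.5 134. ] [16.6 21.3]
L top 158 [602.8 -60.2 158. ] [ 6.2 15.6]
L scene 158 [590.9 -42.2 158. ] [16.6 21.3]
R top 134 [ 643.9 -371.2  134. ] [ 5.  66.1]
R scene 134 [ 624.4 -266.6  134. ] [23.6 53.4]
R top 158 [ 641.9 -354.9  158. ] [ 6.7 79.1]
R scene 158 [ 608.9 -257.8  158. ] [25.7 51.1]
```

View pics/v_p5.png

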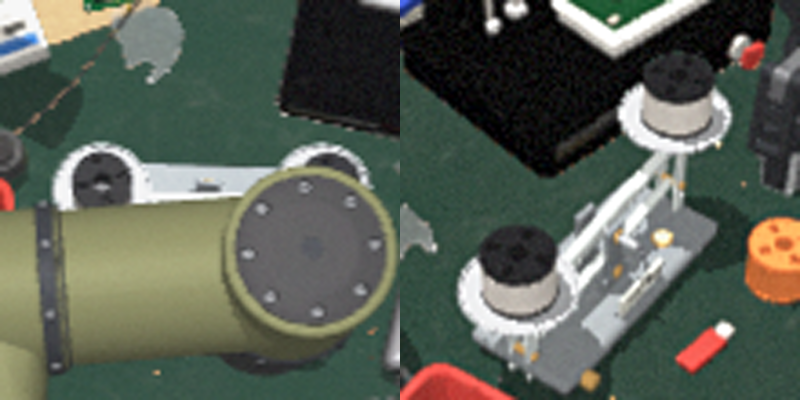

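The left pan is down, with reel 1 at z=134, and the right pan is up, so reel 1 is the heavier one. I'll go and grip it.

arm_command --series '[3,2,0,0,0,0,8.5,3,2,0,0,0,0,8.5,3,2,0,0,0,0,8.5,3,2,0,0,0,0,8.5,2,1.5,0,0,0,0,8.5,1.9,1.4,0,0,0,0,8.5,0,0,0,0,0,0,8.5,0,0,0,0,0,0,8.5]'

```text
time: 17.7
position: [605.3, -59.8, 218.1]
eef_rot: [0.0, 1.0, 0.0, -0.001]
wrist_force: [-0.5, -0.9, 0.1]
gripper_width: 85.3
gripper_force: 0.0
```

arm_command --series '[0.1,0,-2,0,0,0,8.5,0,0,-3,0,0,0,8.5,0,0,-2.5,0,0,0,8.5,0,0,-2,0,0,0,8.5,0,0,-1,0,0,0,8.5,0,0,-0.6,0,0,0,8.5,0,0,0,0,0,0,8.5,0,0,0,0,0,0,8.5]'

```text
time: 18.5
position: [606.8, -60.1, 109.0]
eef_rot: [0.0, 1.0, 0.0, 0.001]
wrist_force: [0.4, -0.5, -0.1]
gripper_width: 85.0
gripper_force: 0.0
```

arm_command --series '[0,0,0,0,0,0,5,0,0,0,0,0,0,5,0,0,0,0,0,0,5,0,0,0,0,0,0,5,0,0,0,0,0,0,5]' --newtons 30

```text
time: 19.0
position: [606.7, -59.9, 108.6]
eef_rot: [0.0, 1.0, 0.0, 0.001]
wrist_force: [-0.8, 1.7, 4.4]
gripper_width: 55.5
gripper_force: 33.2
```

arm_command --series '[0,0,0.2,0,0,0,5,0,0,0.2,0,0,0,5,0,0,0.2,0,0,0,5,0,0,0.2,0,0,0,5,0,0,0.2,0,0,0,5,0,0,0.3,0,0,0,5,0,0,0.3,0,0,0,5,0,0,0.3,0,0,0,5,0,0,0.3,0,0,0,5,0,0,0.4,0,0,0,5,0,0,0.4,0,0,0,5,0,0,0.4,0,0,0,5]'

```text
time: 20.2
position: [606.3, -59.9, 141.9]
eef_rot: [0.0, 1.0, 0.0, -0.0]
wrist_force: [1.1, 0.4, -3.3]
gripper_width: 55.3
gripper_force: 32.5
```

arm_command --series '[0,0,1,0,0,0,5,0,0,2,0,0,0,5,0,0,2,0,0,0,5,0,0,2,0,0,0,5,0,0,2,0,0,0,5,0,0,1,0,0,0,5,-2,-3,0,0,0,0,5,-2,-3,0,0,0,0,5,-2,-3,0,0,0,0,5,-1,-3,0,0,0,0,5,-1,-3,0,0,0,0,5,-1,-3,0,0,0,0,5]'

```text
time: 21.4
position: [515.6, -241.0, 241.7]
eef_rot: [-0.0, 1.0, 0.0, 0.0]
wrist_force: [0.3, -0.2, -2.2]
gripper_width: 55.0
gripper_force: 32.6
```

```bash
python3 - <<'E'
from h import *
for n in("top","scene"):
    im=robot.grab_frame(n); cv2.imwrite(f"pics/{n}_p6.png",im)
    for nm,X in(("reel2 R low",(596,-258,134)),):
        try:
            c,a=blob(im,proj(n,X),16,'dark',75); print(n,nm,np.round(onz(n,c,X[2]),1),np.round(a,1))
        except Exception as e: print(n,nm,"x")
print(np.round(robot.sense()["position"],1))
E
```

```text
top reel2 R low [ 559.9 -265.1  134. ] [16.6 26.8]
scene reel2 R low [ 612.6 -274.   134. ] [27.3 39.9]
[ 514.9 -242.8  241.8]
```

```bash
cat > slots.py <<'E'
from h import *
def prof(n,f,c,z,rs,dst=0.02):
    im=cv2.cvtColor(cv2.imread(f),cv2.COLOR_BGR2GRAY).astype(np.float32)
    th=np.arange(0,2*np.pi,dst); P=[[ (c[0]+r*np.cos(t),c[1]+r*np.sin(t),z) for t in th] for r in rs]
    uv=np.array([[proj(n,p) for p in row] for row in P],np.float32)
    return th,cv2.remap(im,uv,None,cv2.INTER_CUBIC).mean(0)
if __name__=="__main__":
    for n,f,c,z in [("top","top0",(434.2,-78.7),40),("scene","scene0",(433,-78.4),40),("scene","scene_p5",(604.5,-59.5),134)]:
        th,p=prof(n,f"pics/{f}.png",c,z,(15,18,21))
        q=(p-cv2.blur(p[None],(75,1),borderType=cv2.BORDER_REPLICATE)[0]); F=-(q*np.exp(-4j*th)).sum()
        print(f,"slot angle mod90 deg",np.degrees(-np.angle(np.conj(F)*1)/4*-1).round(1),"strength",abs(F).round())
    for n,f,c in [("top","top0",(493.7,-400.9)),("scene","scene0",(491.3,-400.3))]:
        th,p=prof(n,f"pics/{f}.png",c,55,(17,18.5,20)); i=np.argsort(p)[:12]; print(f,"pin deg",np.degrees(th[i]).round(),p[i].round()[:3],np.median(p))
E
python3 slots.py
```

```text
top0 slot angle mod90 deg 15.2 strength 552.0
scene0 slot angle mod90 deg 15.9 strength 798.0
scene_p5 slot angle mod90 deg 15.2 strength 935.0Traceback (most recent call last):
  File "slots.py", line 13, in <module>
    th,p=prof(n,f"pics/{f}.png",c,55,(17,18.5,20)); i=np.argsort(p)[:12]; print(f,"pin deg",np.degrees(th[i]).round(),p[i].round()[:3],np.median(p))
         ~~~~^^^^^^^^^^^^^^^^^^^^^^^^^^^^^^^^^^^^^
  File "slots.py", line 5, in prof
    uv=np.array([[proj(n,p) for p in row] for row in P],np.float32)
                  ~~~~^^^^^
  File "h.py", line 10, in proj
    p=robot.camera_params(n)
ValueError: time passes only in moves, steps and waits
```

arm_command --series '[-0.4,-3,0,0,0,0,5,-0.4,-3,0,0,0,0,5,-0.4,-3,0,0,0,0,5,-0.4,-3,0,0,0,0,5,-0.4,-3,0,0,0,0,5,-0.2,-0.8,0,0,0,0,5,0,0,0,0,0,0,5,0,0,0,0,0,0,5]'

```text
time: 22.3
position: [494.6, -397.2, 241.5]
eef_rot: [-0.0, 1.0, 0.0, -0.0]
wrist_force: [0.2, -0.8, -2.2]
gripper_width: 55.2
gripper_force: 33.0
```

```bash
python3 - <<'E'
from slots import *
for n,f,c in [("top","top0",(493.7,-400.9)),("scene","scene0",(491.3,-400.3))]:
    th,p=prof(n,f"pics/{f}.png",c,55,(17,18.5,20)); i=np.argsort(p)[:12]; print(f,"pin deg",np.degrees(th[i]).round(),p[i].round()[:3],np.median(p))
for n in("top","scene"):
    im=robot.grab_frame(n); cv2.imwrite(f"pics/{n}_p7.png",im)
    for z in(134,158):
        try:
            c,a=blob(im,proj(n,(596,-258,z)),14,'dark',75); print(n,"reel2 at",z,np.round(onz(n,c,z),1),np.round(a,1))
        except Exception: print(n,"x")
print(np.round(robot.sense()["position"],1))
E
```

```text
top0 pin deg [89. 91. 88. 87. 92. 86. 93. 85. 94. 84. 95. 83.] [202. 202. 203.] 246.19972
scene0 pin deg [282. 283. 281. 284. 285. 286. 280. 288. 292. 293. 291. 290.] [128. 128. 129.] 253.59666
top x
top x
scene reel2 at 134 [ 612.  -276.9  134. ] [26.6 33.5]
scene reel2 at 158 [ 598.9 -260.   158. ] [28.4 36.1]
[ 494.8 -396.9  241.9]
```

```bash
python3 - <<'E'
from h import *
im=cv2.imread("pics/scene0.png")
q=proj("scene",(490,-391,52)); x0,y0=int(q[0])-18,int(q[1])-18
tip=np.array([x0+(477-300)/8.33-.5,y0+68/8.33-.5]); print("tip px",tip,np.round(onz("scene",tip,86),1),"pred",proj("scene",(491.3,-400.3,86)))
t=cv2.imread("pics/top0.png"); q=proj("top",(490,-391,52)); x0,y0=int(q[0])-18,int(q[1])-18
tp=np.array([x0+180/8.33-.5,y0+145/8.33-.5]); print("top spindle blob z60,86",[np.round(onz("top",tp,z),1) for z in(52,69,86)])
pn=np.array([x0+137/8.33-.5,y0+145/8.33-.5]); print("pin",np.round(onz("top",pn,59),1))
E
```

```text
tip px [329.7484994  124.66326531] [ 492.6 -402.    86. ] pred [329.87144657 125.12998485]
top spindle blob z60,86 [array([ 494. , -400.9,   52. ]), array([ 491.5, -396.5,   69. ]), array([ 489.1, -392. ,   86. ])]
pin [ 493.3 -381.5   59. ]
```

arm_command --series '[-0.1,-0.37,-2,0,0,-0.09,5,0,0,-3,0,0,-0.09,5,0,0,-3,0,0,-0.09,5,0,0,-3,0,0,0,5,0,0,-1.5,0,0,0,5,0,0,0,0,0,0,5,0,0,0,0,0,0,5]'

```text
time: 23.1
position: [493.9, -401.8, 118.3]
eef_rot: [0.001, 0.991, -0.134, 0.001]
wrist_force: [-0.3, -1.0, -1.8]
gripper_width: 55.5
gripper_force: 33.0
```

arm_command --series '[0,0.1,-0.8,0,0,0,5,0,0,-0.6,0,0,0,5,0,0,-0.3,0,0,0,5,0,0,-0.2,0,0,0,5,0,0,0,0,0,0,5]'

```text
time: 23.6
position: [493.2, -400.7, 97.3]
eef_rot: [-0.0, 0.991, -0.135, -0.0]
wrist_force: [0.9, -0.4, -1.6]
gripper_width: 55.1
gripper_force: 33.0
```

arm_command --series '[0,0,-0.2,0,0,0,5,0,0,0,0,0,0,5]'

```text
time: 23.8
position: [493.2, -400.7, 95.5]
eef_rot: [0.0, 0.991, -0.135, -0.0]
wrist_force: [-0.4, -0.2, -2.7]
gripper_width: 55.2
gripper_force: 33.0
```

arm_command --series '[0,0,-0.2,0,0,0,5,0,0,-0.2,0,0,0,5,0,0,0,0,0,0,5]'

```text
time: 24.1
position: [493.1, -400.5, 91.1]
eef_rot: [-0.0, 0.991, -0.135, -0.0]
wrist_force: [-0.6, 0.9, -2.5]
gripper_width: 55.5
gripper_force: 33.0
```

arm_command --series '[0,0,-0.2,0,0,0,5,0,0,-0.2,0,0,0,5,0,0,0,0,0,0,5]'

```text
time: 24.4
position: [493.1, -400.5, 87.1]
eef_rot: [-0.0, 0.991, -0.135, -0.0]
wrist_force: [0.0, 0.3, -2.2]
gripper_width: 55.0
gripper_force: 33.0
```

arm_command --series '[0,0,-0.2,0,0,0,5,0,0,-0.2,0,0,0,5,0,0,0,0,0,0,5]'

```text
time: 24.7
position: [493.1, -400.5, 83.1]
eef_rot: [-0.0, 0.991, -0.135, -0.0]
wrist_force: [0.3, -0.5, -2.5]
gripper_width: 54.8
gripper_force: 33.0
```

arm_command --series '[0,0,-0.3,0,0,0,5,0,0,-0.3,0,0,0,5,0,0,-0.1,0,0,0,5,0,0,0,0,0,0,5]'

```text
time: 25.1
position: [493.1, -400.6, 76.3]
eef_rot: [-0.0, 0.991, -0.135, -0.0]
wrist_force: [-0.4, -0.5, -3.0]
gripper_width: 55.0
gripper_force: 33.0
```

arm_command --series '[0,0,-0.1,0,0,0,5,0,0,-0.1,0,0,0,5,0,0,0,0,0,0,5]'

```text
time: 25.4
position: [493.3, -400.6, 74.5]
eef_rot: [-0.0, 0.991, -0.134, -0.0]
wrist_force: [-0.6, -0.2, -2.4]
gripper_width: 54.8
gripper_force: 33.0
```

arm_command --series '[0,0,-0.1,0,0,0,5,0,0,0,0,0,0,5]'

```text
time: 25.6
position: [493.3, -400.6, 73.5]
eef_rot: [-0.0, 0.991, -0.134, -0.0]
wrist_force: [0.1, -0.1, -2.3]
gripper_width: 54.8
gripper_force: 33.0
```

arm_command --series '[0,0,-0.1,0,0,0,5,0,0,0,0,0,0,5]'

```text
time: 25.8
position: [493.3, -400.6, 72.5]
eef_rot: [-0.0, 0.991, -0.134, -0.0]
wrist_force: [-0.6, -0.0, -2.6]
gripper_width: 54.7
gripper_force: 33.0
```

arm_command --series '[0,0,-0.1,0,0,0,5,0,0,0,0,0,0,5]'

```text
time: 26.0
position: [493.2, -400.6, 71.4]
eef_rot: [-0.0, 0.991, -0.134, -0.0]
wrist_force: [-0.3, -0.5, -2.4]
gripper_width: 54.9
gripper_force: 33.0
```

arm_command --series '[0,0,-0.1,0,0,0,5,0,0,-0.1,0,0,0,5,0,0,0,0,0,0,5]'

```text
time: 26.3
position: [493.2, -400.6, 69.4]
eef_rot: [-0.0, 0.991, -0.134, -0.0]
wrist_force: [0.5, 0.0, -1.5]
gripper_width: 54.7
gripper_force: 33.0
```

arm_command --series '[0,0,-0.1,0,0,0,5,0,0,0,0,0,0,5]'

```text
time: 26.5
position: [493.2, -400.6, 68.5]
eef_rot: [0.0, 0.991, -0.135, -0.0]
wrist_force: [-0.3, 0.1, -4.0]
gripper_width: 54.7
gripper_force: 33.0
```

arm_command --series '[0,0,-0.1,0,0,0,5,0,0,0,0,0,0,5]'

```text
time: 26.7
position: [493.3, -400.6, 67.5]
eef_rot: [-0.0, 0.991, -0.134, -0.0]
wrist_force: [0.1, 0.4, -3.0]
gripper_width: 54.9
gripper_force: 33.0
```

arm_command --series '[0,0,-0.1,0,0,0,5,0,0,0,0,0,0,5]'

```text
time: 26.9
position: [493.3, -400.7, 66.8]
eef_rot: [0.0, 0.991, -0.134, 0.0]
wrist_force: [0.1, -0.4, -1.8]
gripper_width: 55.0
gripper_force: 33.0
```

arm_command --series '[0,0,-0.05,0,0,0,5,0,0,0,0,0,0,5]'

```text
time: 27.1
position: [493.4, -400.8, 66.7]
eef_rot: [0.0, 0.991, -0.134, 0.0]
wrist_force: [-0.9, 1.4, 1.9]
gripper_width: 54.8
gripper_force: 33.3
```

The TCP is at 66.7 with light contact, and 66.6 was predicted for fully home. I'll release and check.

arm_command --series '[0,0,0,0,0,0,6,0,0,0,0,0,0,8.5,0,0,0,0,0,0,8.5,0,0,0,0,0,0,8.5,0,0,1,0,0,0,8.5,0,0,2,0,0,0,8.5,0,0,3,0,0,0,8.5,0,0,4,0,0,0,8.5,0,0,4,0,0,0,8.5,0,0,2,0,0,0,8.5,0,0,0,0,0,0,8.5]'

```text
time: 28.2
position: [494.3, -401.7, 231.9]
eef_rot: [0.002, 0.991, -0.135, 0.004]
wrist_force: [-1.1, 0.3, -0.5]
gripper_width: 85.1
gripper_force: 0.0
```

arm_command --series '[0,4,0,0,0,0,8.5,-1,4,0,0,0,0,8.5,-1,4,0,0,0,0,8.5,-1,4,0,0,0,0,8.5,-1,4,0,0,0,0,8.5,0,4,0,0,0,0,8.5,0,4,0,0,0,0,8.5,0,4,0,0,0,0,8.5,0,4,0,0,0,0,8.5,0,4,0,0,0,0,8.5,0,4,0,0,0,0,8.5,0,0,0,0,0,0,8.5]'

```text
time: 29.4
position: [452.8, 42.8, 225.6]
eef_rot: [-0.0, 0.991, -0.132, -0.0]
wrist_force: [-1.6, -0.1, -0.4]
gripper_width: 85.0
gripper_force: 0.0
```

```bash
python3 - <<'E'
from h import *
I={n:robot.grab_frame(n) for n in("top","scene")}
for nm,x,y,z in(("feeder reel",492.5,-400.7,92),("reel2 R low",596,-258.5,134)):
    px={}
    for n in I:
        cv2.imwrite(f"pics/{n}_p8.png",I[n])
        try:
            px[n],a=blob(I[n],proj(n,(x,y,z)),16,'dark',75); print(nm,n,np.round(onz(n,px[n],z),1),np.round(a,1))
        except Exception: print(nm,n,"x")
    if len(px)==2: print("  tri",np.round(tri(px["top"],px["scene"]),1))
s=robot.sense();print(np.round(s["position"],1),np.round(s["wrist_force"],1),s["time"])
E
```

```text
feeder reel top [ 493.9 -400.7   92. ] [15.2 16.2]
feeder reel scene x
reel2 R low top [ 595.5 -258.4  134. ] [15.4 15.6]
reel2 R low scene x
[453.   40.  225.9] [ 0.5 -0.3 -0.2] 29.5
```

arm_command --series '[-1,4,0,0,0,0,8.5,-1,4,0,0,0,0,8.5,-1,4,0,0,0,0,8.5,-1,4,0,0,0,0,8.5,-1,4,0,0,0,0,8.5,-1,4,0,0,0,0,8.5,-1,4,0,0,0,0,8.5,-1,4,0,0,0,0,8.5,-1,4,0,0,0,0,8.5,0,4,0,0,0,0,8.5,0,4,0,0,0,0,8.5,0,0,0,0,0,0,8.5]'

```text
time: 30.7
position: [363.5, 481.3, 222.8]
eef_rot: [0.002, 0.991, -0.134, -0.001]
wrist_force: [-0.8, 0.2, 0.1]
gripper_width: 85.4
gripper_force: 0.0
```

```bash
python3 - <<'E'
from h import *
I={n:robot.grab_frame(n) for n in("top","scene")}
for nm,x,y,z in(("feeder reel",492.5,-400.7,92),("reel2 R low",596,-258.5,134)):
    px={}
    for n in I:
        cv2.imwrite(f"pics/{n}_p9.png",I[n])
        h=12 if n=="scene" else 16
        try:
            px[n],a=blob(I[n],proj(n,(x,y,z)),h,'dark',75); print(nm,n,np.round(onz(n,px[n],z),1),np.round(a,1))
        except Exception: print(nm,n,"x")
    if len(px)==2: print("  tri",np.round(tri(px["top"],px["scene"]),1))
s=robot.sense();print(np.round(s["position"],1),np.round(s["wrist_force"],1),s["time"])
E
```

```text
feeder reel top [ 494.  -400.5   92. ] [15.6 16.3]
feeder reel scene [ 491.3 -400.5   92. ] [12.5 18.7]
  tri [ 492.8 -400.9   91.5]
reel2 R low top [ 595.3 -258.3  134. ] [15.8 16. ]
reel2 R low scene [ 609.6 -276.3  134. ] [25.1 28. ]
  tri [ 593.3 -253.5  156.4]
[364.1 478.9 224.9] [-0.3 -0.5  1.3] 30.8
```

The reel on the feeder triangulates to a top height of 91.5 mm, where home is 92, and it is on the axis. The lighter reel is centred on the right pan.

```bash
python3 -c "
from plant import robot
print(robot.finish_job())"
```

```text
the job is handed in; nothing more can be done
None
```

I handed the job in at about 31 s: the heavier reel (the one weighed on the left pan) measured home on the feeder spindle, and the lighter one stands on the right pan. My first grasp of the lighter reel was cut short and slid it about 8 mm on the bench; I saw no judging result.

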